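# Tip the gluing weight onto its cork face

## Task

Push the standing cork-faced weight over so that it falls towards the straightedge and lies on its cork face, then slide it along the balsa sheet and press it firmly home, its end flush and square against the straightedge. Do not shift the straightedge, which only magnets hold, and leave the plain weight and everything else on the bench as they are.

Things in the scene. Friction and masses are not known exactly. Their poses are not given: they have to be found in the camera images.
- board: plywood building board under a balsa sheet, fixed; the sheet's flat top is 15 mm above the bench. Origin on the bench, midway across the board, which reaches 185 mm to -x, 215 mm to +x and 230 mm to either side of it; x points square to the straightedge, towards it; z up. Its place and yaw vary
- straightedge_face (a point): middle of the near (-x) face of the aluminium straightedge, which lies across the far part of the board: 22 mm thick, 35 mm tall, 420 mm long along its y. The point is 17.5 mm above the sheet; x points square to the face, away from the weights; z up
- straightedge: the straightedge; origin under the middle of its near face, same axes. Only magnets hold it: pushed along x with more than about 16 N it slides and stays moved; it may shift at most 5 mm
- weight: cork-faced weight: blue block, 0.5 to 0.95 kg, even; 88 mm deep (x), 96 wide (y), 150 tall (z), too wide to grip. Stands on the sheet, left or right. Origin: centre of the end it stands on. +x face is the cork (in the 88 mm), turned within 0.2 rad towards the straightedge. Tips if pushed near the top, may slide if low; falls 10 to 60 mm short of the bar; z then points along the sheet to the bar
- weight_top (a point): centre of the other end face of the cork-faced weight, 150 mm along z from its origin: the top as it stands, the end that must meet the straightedge when it lies; axes as the weight's
- plain_weight: the plain weight: same blue block and axes without cork, standing beside the other; to be left standing
- glue: yellow glue bottle with an orange cap, 52 mm across, 150 mm tall, standing; origin under its centre; a bystander to be left alone
- pin_cup: red cup, 70 mm across, 60 mm tall; origin under its centre; a bystander to be left alone
- tape: yellow ring of tape, 90 mm across, 24 mm tall, lying flat; origin under its centre; a bystander to be left alone
- sander: aluminium sanding bar with a wooden grip, 170 x 50 x 42 mm; origin under its centre; a bystander to be left alone
- screwdriver: screwdriver lying on the bench; origin at its middle; a bystander to be left alone
There are look-alikes about, which are no part of the job. What is shaped like the weight but orange is not meant.

How it is judged:
On the way, in this order (a step that is already met when the one before it is completed fails the run):
1. the cork-faced weight lies on its cork face, toppled (angle between weight's own x axis and vertical above 3.05 rad), for 0.2 s.
2. lying on its cork, the weight is pressed against the straightedge with more than 4 N (angle between weight's own x axis and vertical above 3.05 rad and contact force between weight and straightedge above 4 N), for 0.2 s.
At the end, for the whole second after the job is handed in: Cork-faced weight at rest, cork down, its end within 3 mm of the straightedge, 2 degrees of square to it and 162 mm of the bar's middle along it; straightedge within 5 mm of its first place; plain weight standing within 15 mm of its own (angle between weight's own x axis and vertical above 3.05 rad and x of weight_top in the frame of straightedge_face between -0.003 and 0.003 m and y of weight_top in the frame of straightedge_face between -0.162 and 0.162 m and angle between the z axis of weight and the x axis of straightedge_face, either way round below 0.035 rad and linear speed of weight below 0.01 m/s and angular speed of weight below 0.05 rad/s and distance of straightedge_face from where it was at the start of the episode below 0.005 m and angle between plain_weight's own z axis and vertical below 0.1 rad and distance of plain_weight from where it was at the start of the episode below 0.015 m); the robot touches nothing.
It fails at once if the straightedge is shifted more than 5 mm (distance of straightedge_face from where it was at the start of the episode above 0.005 m).
It fails at once if the plain weight is moved more than 15 mm or tipped (distance of plain_weight from where it was at the start of the episode above 0.015 m or angle between plain_weight's own z axis and vertical above 0.15 rad).
It fails at once if another thing on the bench is moved more than 20 mm (distance of any of glue, pin_cup, tape, sander, screwdriver from where it was at the start of the episode above 0.02 m).
It also fails if it takes over 67 s, if anything falls off the work surface, if the arm or the gripper's body presses on something with over 40 N, if the wrist force passes 120 N, or if a joint passes its speed limit or range.

## Robot

A 6-joint arm with a two-finger parallel gripper is mounted at the origin on the work surface. World frame = base frame: x ahead of the robot, y to its left, z up, the work surface at z = 0. Lengths are in m, angles in rad, forces in N, time in s.
With the tool pointing down it reaches from about 0.35 to 0.975 m from the base axis. Payload 4.9 kg.
Tool frame: the origin (TCP) lies on the front face of the gripper's body, between the roots of the fingers; the fingertips stand ctrl.tip_extent ahead of it and the grasp point (between the pads) lies 54 mm ahead of it (ctrl.tip_extent is the distance from the TCP to the fingertips, in m); z points along the fingers, y is the line along which they close (so a half turn about z gives the same grasp; the last joint's range is limited). The gripper opens to 85 mm and grips with 20 to 120 N. Pads are 22 mm wide; open, the fingers measure 114 mm over their backs; the gripper's body (76 mm by 85 mm) begins 54 mm behind the grasp point. The pads swing forward as they close: fully open they stand 13 mm farther back than shut.
Start: joints at [1.205, 0.053, 1.613, -0, 1.476, -0.119], TCP at [0.153, 0.606, 0.304] pointing down, gripper open.
Joint ranges: [-3.01, 3.01], [-1.01, 2.22], [0.06, 2.58], [-1.02, 4.17], [0.09, 2.62], [-3.14, 3.14]. Speed limits (rad/s): [2.57, 2.57, 3.14, 3.14, 3.14, 3.14].

## Interface

Orientations are given as a rotation vector (axis times angle).
In Python, from station import ctrl gives the robot as it stands.
- The arm moves only by the tool apply_moves, never from a script. Its argument "rows" is one flat list of numbers, 6 for each row, row after row: the shift along the tool's x, y, z normalised to -1 to 1, where 1 is 0.6 m, then the turn, a rotation vector about the tool's x, y, z normalised to -1 to 1, where 1 is 90 degrees. A call has 1 to 20 rows; each row is the pose to reach, as a shift and turn from the pose commanded when the call began, along the tool's axes at that moment; what a row does not reach only later rows make up. A row lasts 1/10 s, in which the tool goes at most 50 mm and 8.59 degrees, less where a joint would pass 70% of its speed; a pose out of reach is approached as far as the arm can. A call with a number of a shift or a turn outside -1 to 1 is refused whole. A call with a gripper value outside its range is refused whole. "grip" is the opening, from 0 (shut) to 1 (fully open), set as the call begins (left out, the last holds). The fingers move at their own pace and stop on an object; "grip_force" is the grip in N (left out, the last holds). Time passes only in rows, so rows that repeat a pose let the fingers close. It gives the time, the measured TCP pose, the force, the opening and the grip force at its end, in the units of the state.
- ctrl.get_obs(): the state, without advancing time (a new reading comes with each control period).
- ctrl.get_image(name): name is "scene" or "side" or "wrist"; returns (picture, depth): 480x640x3 uint8, blue, green, red; 480x640 float32, m along the optical axis (not along the pixel's ray), 0 where there is no reading.
- ctrl.camera_model(name): a dict with "mtx" (3x3 intrinsics, pixels), "R" (3x3) and "t" (3): a world point X has camera coordinates R X + t; the wrist camera has in their place "tool_from_camera" (4x4, takes a point from camera to tool coordinates, whose origin is the TCP and whose axes are the flange's). Camera axes: x right, y down, z forward; pixel columns grow to the right and rows downward; lengths in m; the calibration is good to about 2 mm. A picture is of the moment at which its call begins: read the wrist's pose just before it. camera_model takes no time and is no camera call.
- ctrl.finish_job(): hands the job in; it is judged then, once.
The state is a dict: "t": time; "q": joint angles; "dq": joint speeds; "effort": joint torques, N m; "tool_pos": TCP position; "tool_rot": TCP orientation; "contact_force": force on the tool from outside, world axes, zero at the start; "wrist_torque": the same for the moment, N m; "opening": finger opening in m; "grip_force": force on a finger pad.
Only numpy, scipy, OpenCV 4.12 (cv2) and the standard library are available. Lean on these libraries where they do the work, as an engineer would, in place of code of your own. Each camera call takes 0.05 s, during which the arm holds its last target. There are 200 camera calls.

## Working session

There is one attempt and no reset: what is moved stays moved. The work goes in short steps, Python scripts to look and compute and a tool call to move; the robot and the scene stay as the last step left them, time stands still between calls to the robot, and variables do not carry over. Pictures are saved under pics/ and viewed, at most 10 in all, crops included, and the job is handed in when it is done.

Besides the shell and the picture viewer there is one more tool, called after "Request:" in YAML: its name, and indented under it one key for each argument. apply_moves: Moves the arm, as the interface text tells. Its arguments: {"type":"object","properties":{"rows":{"type":"array","items":{"type":"number"}},"grip":{"type":"number"},"grip_force":{"type":"number"}},"required":["rows"]}

```bash
ls; mkdir -p pics; python3 - <<'E'
from station import ctrl
import cv2,numpy as np
o=ctrl.get_obs();print(o['t'],o['tool_pos'],o['tool_rot'],ctrl.tip_extent,o['contact_force'])
for n in ['scene','side']:
    im,d=ctrl.get_image(n);cv2.imwrite(f'pics/{n}0.png',im);np.savez(f'{n}0.npz',im=im,d=d)
    m=ctrl.camera_model(n);print(n,m['mtx'],-m['R'].T@m['t'])
E
```

```text
pics
0.0 [0.15251902 0.6056247  0.30266893] [-3.86654061e-01 -3.11721292e+00  3.09774072e-03] 0.0726 [-0.00781616 -0.48157493 -0.1275414 ]
scene [[520.29679238   0.         321.61329244]
 [  0.         520.29679238 235.81688261]
 [  0.           0.           1.        ]] [ 1.01449233 -0.35243541  1.09141873]
side [[437.06315671   0.         319.43758064]
 [  0.         437.06315671 240.72243355]
 [  0.           0.           1.        ]] [ 0.71170829 -0.81283477  1.04440517]
```

View pics/scene0.png

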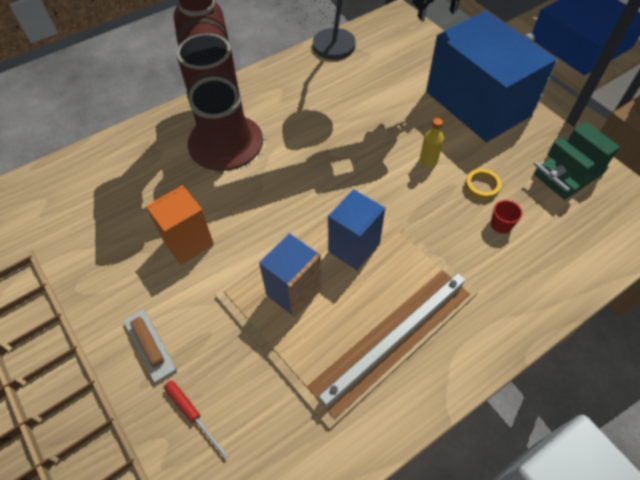

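View pics/side0.png

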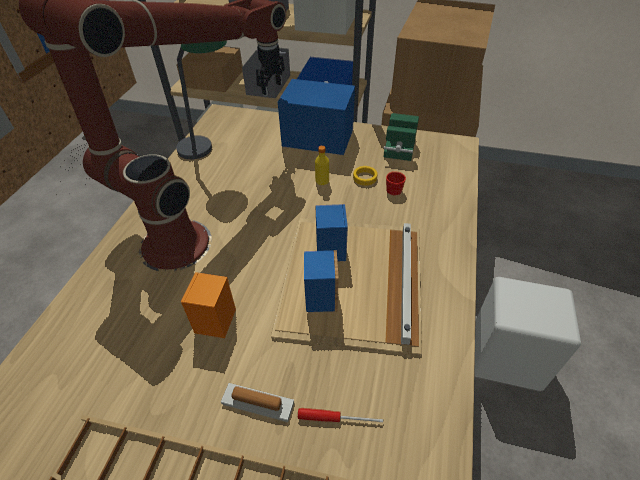

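The scene view shows the cork-faced weight at about (290,275), its brown cork side towards the bar. The plain weight is at (356,230) and the bar runs from (325,395) to (460,285). In the side view the cork weight is the nearer block, at about (320,280).

```bash
cat > h.py <<'E'
import numpy as np,cv2
from station import ctrl
def cloud(n,d):
    m=ctrl.camera_model(n);K=m['mtx'];v,u=np.mgrid[0:480,0:640]
    P=np.stack([(u-K[0,2])/K[0,0]*d,(v-K[1,2])/K[1,1]*d,d],-1)
    return (P-m['t'])@m['R']
def rect(xy):
    (c,s,a)=cv2.minAreaRect((xy*1000).astype(np.float32)); return np.array(c)/1000,s,a
E
python3 - <<'E'
from h import *
for n in ['scene','side']:
    z=np.load(n+'0.npz');im,d=z['im'],z['d'];P=cloud(n,d);hsv=cv2.cvtColor(im,cv2.COLOR_BGR2HSV)
    ok=(d>0)&(P[...,0]>.2)&(P[...,0]<1.2)&(abs(P[...,1])<.5)
    blue=(hsv[...,0]>95)&(hsv[...,0]<130)&(hsv[...,1]>110)&ok
    print(n)
    for nm,msk in [('top',blue&(abs(P[...,2]-.165)<.006)),('bar',ok&(abs(P[...,2]-.05)<.006)&(hsv[...,1]<70))]:
        k,l,s,c=cv2.connectedComponentsWithStats(msk.astype(np.uint8))
        for i in range(1,k):
            if s[i,4]>150:
                q=P[l==i];print(nm,s[i,4],c[i].round(),rect(q[:,:2]),q[:,2].mean().round(4))
E
```

```text
scene
top 1392 [356. 213.] (array([0.50378162, 0.07968138]), (84.89957427978516, 95.77069854736328), 16.843833923339844) 0.1654
top 1368 [287. 259.] (array([ 0.51486572, -0.10603912]), (74.10393524169922, 94.51734924316406), 15.685543060302734) 0.1654
bar 1948 [390. 339.] (array([0.74345148, 0.01254314]), (23.697105407714844, 420.0714416503906), 6.629979133605957) 0.0506
side
top 692 [331. 217.] (array([0.5015397 , 0.07737733]), (87.04637145996094, 96.662109375), 16.90508460998535) 0.1647
top 868 [319. 265.] (array([ 0.51367767, -0.10623729]), (77.84925079345703, 98.62554931640625), 15.87290096282959) 0.1648
bar 890 [407. 282.] (array([0.74320392, 0.01145758]), (21.58356475830078, 421.87445068359375), 6.551759719848633) 0.0502
```

```bash
cat >> h.py <<'E'
from scipy.spatial.transform import Rotation as R
def pose(): 
    o=ctrl.get_obs();return o,np.array(o['tool_pos']),R.from_rotvec(o['tool_rot'])
def row(pos,yaw_y):
    """normalised row to reach world TCP pos, tool down, tool y at world yaw yaw_y (deg)"""
    o,p,r=pose();a=np.radians(yaw_y);y=np.array([np.cos(a),np.sin(a),0]);z=np.array([0,0,-1.])
    T=R.from_matrix(np.stack([np.cross(y,z),y,z],1))
    return np.r_[r.inv().apply(np.array(pos)-p)/.6,(r.inv()*T).as_rotvec()/(np.pi/2)].round(4)
E
python3 - <<'E'
from h import *
print(row((.41,.25,.303),90));print(row((.4527,-.1235,.29),105.8))
E
```

```text
[-5.609e-01 -4.700e-01  4.000e-04 -1.200e-03 -3.000e-04 -1.571e-01]
[-7.8200e-01 -1.0562e+00  2.3100e-02 -1.1000e-03 -5.0000e-04 -3.3270e-01]
```

Request:
apply_moves:
  rows: [-0.561,-0.47,0,-0.001,0,-0.157,-0.561,-0.47,0,-0.001,0,-0.157,-0.561,-0.47,0,-0.001,0,-0.157,-0.561,-0.47,0,-0.001,0,-0.157,-0.561,-0.47,0,-0.001,0,-0.157,-0.561,-0.47,0,-0.001,0,-0.157,-0.561,-0.47,0,-0.001,0,-0.157,-0.561,-0.47,0,-0.001,0,-0.157,-0.561,-0.47,0,-0.001,0,-0.157,-0.561,-0.47,0,-0.001,0,-0.157,-0.561,-0.47,0,-0.001,0,-0.157]
  grip: 0.5

```text
t: 1.2
tool_pos: [0.4103, 0.2498, 0.3035]
tool_rot: [-0.004, -3.141, -0.003]
contact_force: [-0.1, -0.4, 0.0]
opening: 0.0429
grip_force: 0.0
```

```bash
python3 - <<'E'
from h import *
o,p,r=pose();print(o['t'],p,o['opening'],ctrl.tip_extent,o['q'])
print(row((.4527,-.1235,.29),105.8))
E
```

```text
1.2 [0.41031312 0.24975397 0.3034559 ] 0.042925932466112426 0.0726 [ 3.90890694e-01 -3.04900354e-01  1.93947516e+00  1.84416936e-03
  1.50718002e+00 -1.17766647e+00]
[-7.210e-02 -6.220e-01  2.130e-02  1.100e-03 -4.000e-04 -1.771e-01]
```

Request:
apply_moves:
  rows: [-0.072,-0.622,0.02,0,0,-0.177,-0.072,-0.622,0.02,0,0,-0.177,-0.072,-0.622,0.02,0,0,-0.177,-0.072,-0.622,0.02,0,0,-0.177,-0.072,-0.622,0.02,0,0,-0.177,-0.072,-0.622,0.02,0,0,-0.177,-0.072,-0.622,0.02,0,0,-0.177,-0.072,-0.622,0.02,0,0,-0.177,-0.072,-0.622,0.02,0,0,-0.177,-0.072,-0.622,0.02,0,0,-0.177]

```text
t: 2.2
tool_pos: [0.4534, -0.1221, 0.2909]
tool_rot: [0.435, -3.111, -0.004]
contact_force: [-0.8, 0.0, -0.1]
opening: 0.0426
grip_force: 0.0
```

```bash
python3 - <<'E'
from h import *
o,p,r=pose();print(o['t'],p)
print(row((.4527,-.1235,.2226),105.8))
im,d=ctrl.get_image('side');cv2.imwrite('pics/side1.png',cv2.resize(im[120:360,180:500],None,fx=2.5,fy=2.5))
E
```

```text
2.2 [ 0.45342136 -0.12214671  0.29090072]
[ 1.800e-03 -2.200e-03  1.138e-01  1.800e-03  1.000e-04  1.500e-03]
```

View pics/side1.png

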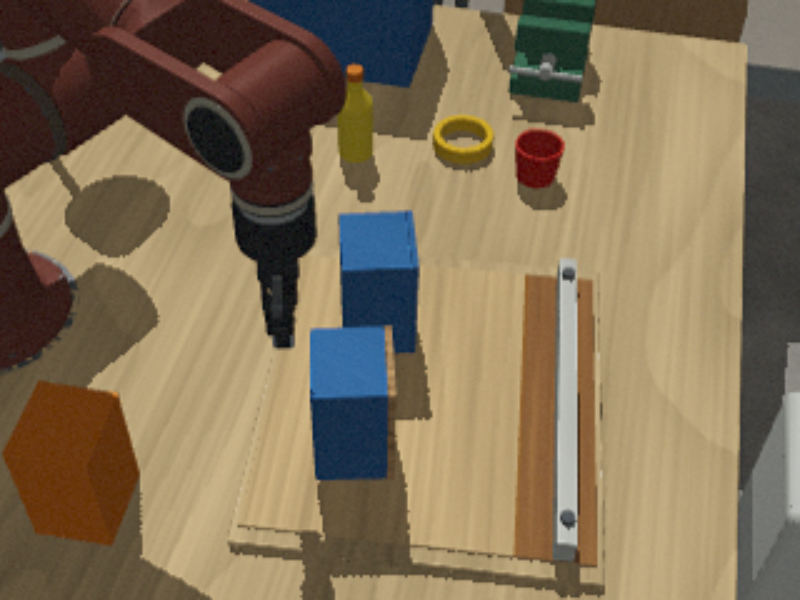

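The gripper hangs behind the cork weight at about (280,340) in the crop, clear of its rear face, and the cork shows on the bar side at (390,375). Next I lower the tool and push gently.

Request:
apply_moves:
  rows: [0.002,-0.002,0.114,0,0,0,0.002,-0.002,0.114,0,0,0,-0.01,-0.002,0.114,0,0,0,-0.02,-0.002,0.114,0,0,0,-0.03,-0.002,0.114,0,0,0,-0.04,-0.002,0.114,0,0,0,-0.05,-0.002,0.112,0,0,0,-0.06,-0.002,0.11,0,0,0,-0.06,-0.002,0.11,0,0,0]

```text
t: 3.15
tool_pos: [0.4893, -0.114, 0.2261]
tool_rot: [-0.435, 3.109, 0.001]
contact_force: [-3.5, -1.8, 4.4]
opening: 0.0427
grip_force: 2.1
```

```bash
cat >> h.py <<'E'
def blue(n):
    im,d=ctrl.get_image(n);P=cloud(n,d);hsv=cv2.cvtColor(im,cv2.COLOR_BGR2HSV)
    ok=(d>0)&(P[...,0]>.3)&(P[...,0]<.8)&(abs(P[...,1])<.3)&(P[...,2]>.02)
    return im,P,ok&(hsv[...,0]>95)&(hsv[...,0]<130)&(hsv[...,1]>110)
def blobs(n,zlo,zhi):
    im,P,b=blue(n);m=b&(P[...,2]>zlo)&(P[...,2]<zhi)
    k,l,s,c=cv2.connectedComponentsWithStats(m.astype(np.uint8))
    for i in range(1,k):
        if s[i,4]>100:
            q=P[l==i];print(n,s[i,4],c[i].round(),*rect(q[:,:2]),'z',np.percentile(q[:,2],[2,50,98]).round(4))
    return im
E
python3 - <<'E'
from h import *
o,p,r=pose();print(o['t'],p,o['contact_force'])
blobs('scene',.155,.21);blobs('side',.155,.21)
E
```

```text
3.15 [ 0.48931573 -0.11401496  0.22609781] [-3.46843474 -1.83084371  4.43632807]
scene 1429 [356. 214.] [0.50399185 0.07936715] (85.83952331542969, 95.13188934326172) 16.853139877319336 z [0.1574 0.1653 0.1692]
scene 1499 [298. 264.] [ 0.54013751 -0.09850977] (77.1839828491211, 95.24847412109375) 15.444721221923828 z [0.1633 0.171  0.1784]
side 576 [334. 217.] [0.50975363 0.07994626] (69.20439147949219, 97.5243911743164) 17.603267669677734 z [0.1568 0.1648 0.1685]
side 957 [328. 265.] [ 0.53790515 -0.10037738] (80.32283020019531, 102.61396026611328) 14.86208724975586 z [0.1573 0.1699 0.178 ]
```

Request:
apply_moves:
  rows: [-0.01,0,-0.003,0,0,0,-0.02,0,-0.006,0,0,0,-0.03,0,-0.01,0,0,0,-0.04,0,-0.012,0,0,0,-0.05,0,-0.014,0,0,0,-0.06,0,-0.016,0,0,0,-0.07,0,-0.016,0,0,0,-0.08,0,-0.016,0,0,0,-0.088,0,-0.016,0,0,0,-0.088,0,-0.016,0,0,0,-0.088,0,-0.016,0,0,0,-0.088,0,-0.016,0,0,0]

```text
t: 4.45
tool_pos: [0.5388, -0.0995, 0.2347]
tool_rot: [0.435, -3.111, -0.003]
contact_force: [0.1, -0.1, -0.3]
opening: 0.0427
grip_force: 0.0
```

```bash
python3 - <<'E'
from h import *
o,p,r=pose();print(o['t'],p,o['contact_force'])
blobs('scene',.09,.12);im=blobs('side',.09,.12);cv2.imwrite('pics/side2.png',cv2.resize(im[120:360,180:500],None,fx=2.5,fy=2.5))
E
```

```text
4.45 [ 0.53884016 -0.09951376  0.23473142] [ 0.11123789 -0.10019606 -0.27632236]
scene 144 [340. 239.] [0.51061169 0.03381407] (56.836612701416016, 5.048852920532227) 16.895099639892578 z [0.0906 0.1058 0.1194]
scene 525 [302. 278.] [ 0.54566565 -0.09577332] (48.454620361328125, 94.3455810546875) 16.33568572998047 z [0.0941 0.107  0.1192]
scene 130 [348. 314.] [ 0.67054053 -0.06382988] (7.929741859436035, 87.49105072021484) 15.540727615356445 z [0.1095 0.116  0.1199]
side 1226 [352. 280.] [ 0.61509821 -0.07727766] (148.5590057373047, 101.93266296386719) 15.561041831970215 z [0.0918 0.1095 0.1196]
```

View pics/side2.png

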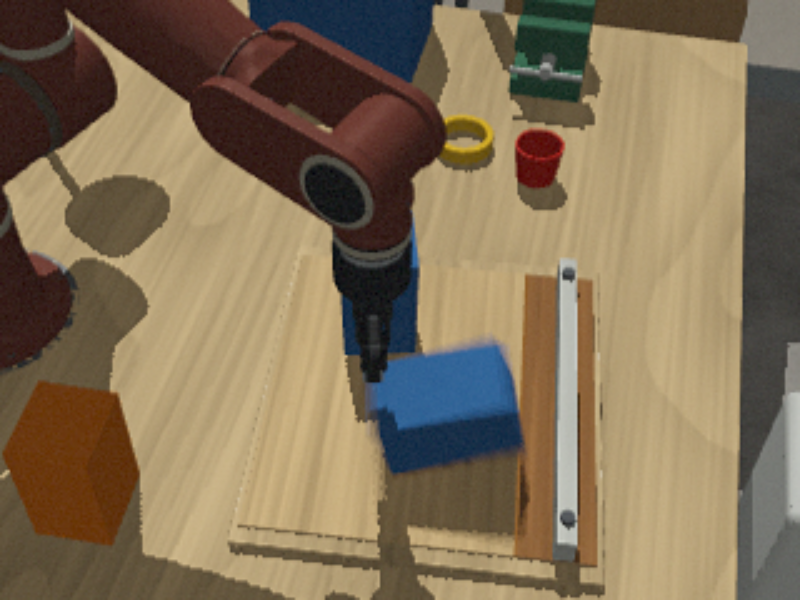

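The weight is caught mid-fall towards the bar, a blurred block at about (450,405) that has left the fingers. I'll back off and let it settle.

Request:
apply_moves:
  rows: [0.04,0,-0.05,0,0,0,0.1,0,-0.05,0,0,0,0.1,0,-0.05,0,0,0,0.1,0,-0.05,0,0,0,0.1,0,-0.05,0,0,0,0.1,0,-0.05,0,0,0,0.1,0,-0.05,0,0,0,0.1,0,-0.05,0,0,0]

```text
t: 5.35
tool_pos: [0.4817, -0.1159, 0.2647]
tool_rot: [0.436, -3.111, -0.003]
contact_force: [0.1, -0.3, 0.1]
opening: 0.0429
grip_force: 0.0
```

```bash
python3 - <<'E'
from h import *
o,p,r=pose();print(o['t'],p,o['contact_force'])
blobs('scene',.095,.115);im=blobs('side',.095,.115);cv2.imwrite('pics/side3.png',cv2.resize(im[120:360,180:500],None,fx=2.5,fy=2.5))
E
```

```text
5.35 [ 0.48166726 -0.11591207  0.26472584] [ 0.10542822 -0.32513784  0.11335784]
scene 2955 [337. 308.] [ 0.63990771 -0.07001059] (149.00775146484375, 95.95335388183594) 15.741545677185059 z [0.0989 0.1034 0.1072]
side 133 [332. 241.] [0.51323816 0.03400834] (82.57644653320312, 9.272746086120605) 15.96727180480957 z [0.0959 0.1058 0.1148]
side 1573 [366. 279.] [ 0.63809283 -0.07197183] (149.16989135742188, 97.87517547607422) 15.555937767028809 z [0.0975 0.1028 0.1068]
```

View pics/side3.png

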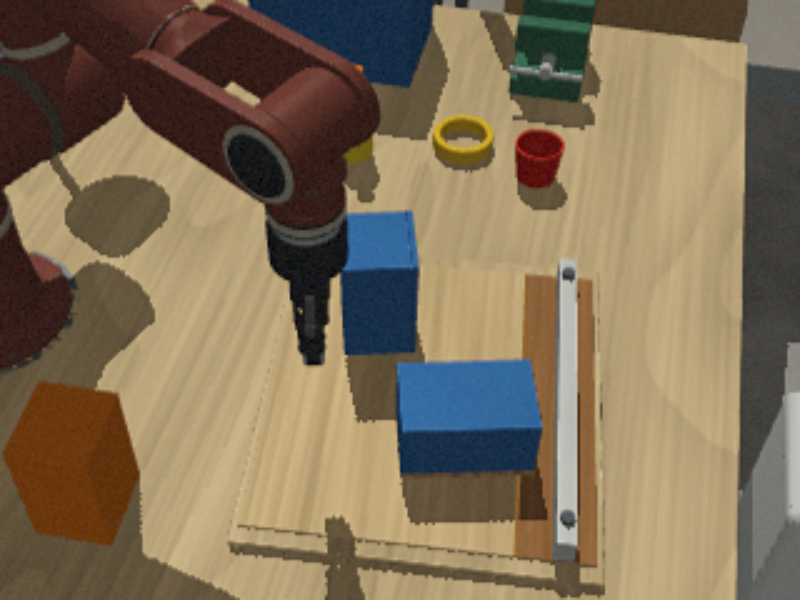

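The weight lies cork-down at crop (470,415), short of the bar by about 28 mm and turned about 9° from square. The plain weight at (380,290) has not moved.

```bash
python3 - <<'E'
from h import *
print(row((.5356,-.0886,.264),96.6),row((.5356,-.0886,.1176),96.6))
E
```

```text
[-9.910e-02  1.910e-02  1.400e-03  1.100e-03  1.000e-04  1.037e-01] [-9.910e-02  1.870e-02  2.454e-01  1.100e-03  1.000e-04  1.037e-01]
```

Request:
apply_moves:
  rows: [-0.099,0.019,0.0,0.001,0,0.104,-0.099,0.019,0.0,0.001,0,0.104,-0.099,0.019,0.1,0.001,0,0.104,-0.099,0.019,0.17,0.001,0,0.104,-0.099,0.019,0.22,0.001,0,0.104,-0.099,0.019,0.245,0.001,0,0.104,-0.099,0.019,0.245,0.001,0,0.104,-0.099,0.019,0.245,0.001,0,0.104]

```text
t: 6.25
tool_pos: [0.5365, -0.089, 0.1197]
tool_rot: [-0.18, 3.134, -0.002]
contact_force: [-0.3, -0.9, 0.2]
opening: 0.0428
grip_force: 0.0
```

```bash
python3 - <<'E'
from h import *
o,p,r=pose();print(o['t'],p,o['contact_force'])
print(row((.5356,-.0886,.1176),96.6))
im=blobs('scene',.095,.108);cv2.imwrite('pics/scene4.png',cv2.resize(im[150:450,180:500],None,fx=2,fy=2))
E
```

```text
6.25 [ 0.53648703 -0.08896455  0.11969407] [-0.28446772 -0.85562591  0.23455308]
[ 0.0014  0.0008  0.0035 -0.0007  0.0017 -0.0003]
scene 2931 [337. 308.] [ 0.63908752 -0.06966435] (150.01885986328125, 96.4557113647461) 16.173723220825195 z [0.0988 0.1033 0.107 ]
```

View pics/scene4.png

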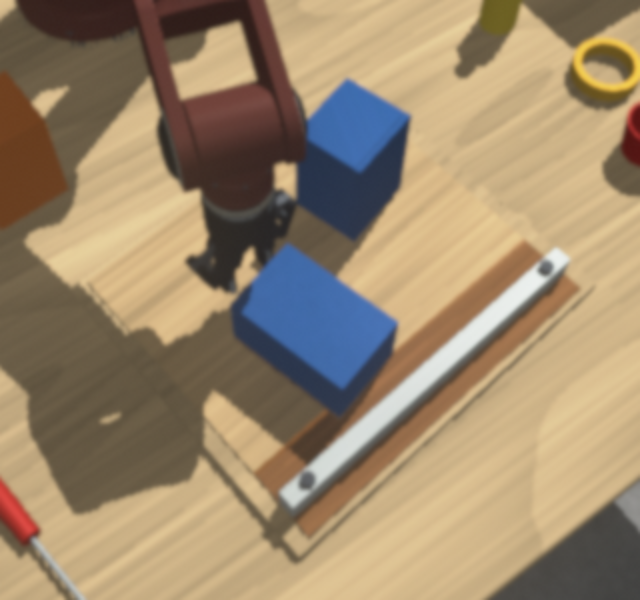

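The open fingers at (235,270) stand just behind the weight's rear end. I'll push slowly, squaring the weight and stopping about 8 mm short of the bar.

Request:
apply_moves:
  rows: [-0.01,0,0.003,0,0,0,-0.018,0,0.003,0,0,0,-0.024,0,0.003,0,0,0,-0.03,0,0.003,0,0,0,-0.036,0,0.003,0,0,0,-0.042,0,0.003,0,0,0,-0.048,0,0.003,0,0,0,-0.054,0,0.003,0,0,0,-0.06,0,0.003,0,0,0,-0.06,0,0.003,0,0,0]

```text
t: 7.3
tool_pos: [0.5707, -0.084, 0.116]
tool_rot: [0.181, -3.134, -0.001]
contact_force: [-4.3, 1.3, 0.6]
opening: 0.0425
grip_force: 0.0
```

```bash
cat >> h.py <<'E'
def barframe():
    n=np.array([np.cos(np.radians(6.6)),np.sin(np.radians(6.6))]);f=np.array([.7325,.0107])
    for cam in ['scene','side']:
        im,P,b=blue(cam);m=b&(P[...,2]>.095)&(P[...,2]<.108)&(P[...,1]<.03)
        k,l,s,c=cv2.connectedComponentsWithStats(m.astype(np.uint8));i=1+s[1:,4].argmax()
        q=P[l==i][:,:2];c,s_,a=rect(q);x=(q-f)@n
        print(cam,'rect',s_,a,'centre bar x,y',(c-f)@n,(c-f)@[-n[1],n[0]],'front x',np.percentile(x,[0.5,99.5]).round(4))
    return im
E
python3 - <<'E'
from h import *
o,p,r=pose();print(o['t'],p,o['contact_force']);barframe()
E
```

```text
7.3 [ 0.57074636 -0.08402434  0.11603179] [-4.3423016   1.32122906  0.61660863]
scene rect (150.44114685058594, 95.84610748291016) 10.46226978302002 centre bar x,y -0.08142492990995988 -0.07424068593148092 front x [-0.1538 -0.0055]
side rect (148.58468627929688, 99.1559066772461) 9.540701866149902 centre bar x,y -0.08193565956162377 -0.07591414385449766 front x [-0.1541 -0.0076]
```

Request:
apply_moves:
  rows: [-0.002,0,0,0,0,0,-0.004,0,0,0,0,0,-0.006,0,0,0,0,0,-0.008,0,0,0,0,0,-0.008,0,0,0,0,0]

```text
t: 7.9
tool_pos: [0.5753, -0.0837, 0.116]
tool_rot: [0.18, -3.135, -0.001]
contact_force: [-5.9, 0.8, 0.9]
opening: 0.0427
grip_force: 0.0
```

```bash
python3 - <<'E'
from h import *
o,p,r=pose();print(o['t'],p,o['contact_force']);barframe()
E
```

```text
7.9 [ 0.57527457 -0.08368363  0.11600635] [-5.91710168  0.79135682  0.86129379]
scene rect (147.84400939941406, 95.57987213134766) 9.656824111938477 centre bar x,y -0.07599221772912898 -0.07621629583757572 front x [-0.1488 -0.0018]
side rect (148.92161560058594, 98.68000030517578) 10.801596641540527 centre bar x,y -0.07826246591256439 -0.07755515239129793 front x [-0.1498 -0.0048]
```

Request:
apply_moves:
  rows: [-0.001,0,0,0,0,0,-0.002,0,0,0,0,0,-0.003,0,0,0,0,0,-0.003,0,0,0,0,0]

```text
t: 8.4
tool_pos: [0.5763, -0.0835, 0.116]
tool_rot: [0.181, -3.132, -0.001]
contact_force: [-9.0, -0.2, 4.4]
opening: 0.0425
grip_force: 0.0
```

Request:
apply_moves:
  rows: [-0.001,0,0,0,0,0,-0.002,0,0,0,0,0,-0.002,0,0,0,0,0]

```text
t: 8.7
tool_pos: [0.5766, -0.0835, 0.1158]
tool_rot: [0.181, -3.129, -0.001]
contact_force: [-13.5, -0.2, 6.4]
opening: 0.0424
grip_force: 0.0
```

```bash
python3 - <<'E'
from h import *
o,p,r=pose();print(o['t'],p,o['contact_force'],o['wrist_torque']);im=barframe()
im,d=ctrl.get_image('scene');P=cloud('scene',d);hsv=cv2.cvtColor(im,cv2.COLOR_BGR2HSV)
m=(P[...,0]>.2)&(P[...,0]<1.2)&(abs(P[...,1])<.5)&(d>0)&(abs(P[...,2]-.05)<.006)&(hsv[...,1]<70)
k,l,s,c=cv2.connectedComponentsWithStats(m.astype(np.uint8));i=1+s[1:,4].argmax();print('bar',rect(P[l==i][:,:2]))
cv2.imwrite('pics/scene5.png',cv2.resize(im[200:400,230:480],None,fx=3,fy=3,interpolation=cv2.INTER_CUBIC))
E
```

```text
8.7 [ 0.57663842 -0.08348792  0.11580118] [-13.5024129   -0.21832386   6.41331488] [0.19807893 1.620596   0.45899486]
scene rect (148.41683959960938, 96.19068908691406) 9.319437026977539 centre bar x,y -0.07548734516682719 -0.07564330696587904 front x [-0.1483 -0.001 ]
side rect (147.4959716796875, 98.26996612548828) 10.03100299835205 centre bar x,y -0.0765665693438605 -0.0775225322899243 front x [-0.1482 -0.0026]
bar (array([0.74175677, 0.01251527]), (27.177614212036133, 420.6120910644531), 6.615077018737793)
```

View pics/scene5.png

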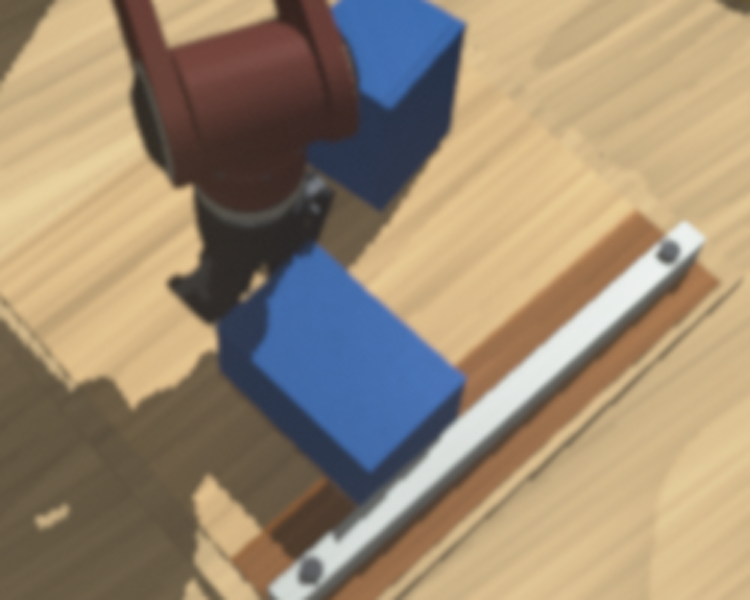

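```bash
cat >> h.py <<'E'
def onplane(cam,uv,z):
    m=ctrl.camera_model(cam);C=-m['R'].T@m['t']
    d=np.c_[(np.array(uv,float)-[m['mtx'][0,2],m['mtx'][1,2]])/m['mtx'][0,0],np.ones(len(uv))]@m['R']
    return (C+d*((z-C[2])/d[:,2])[:,None])[:,:2]
def sides(cam,mask,z,name):
    """straight sides of the biggest blob, on the plane z: yaw of each (deg) and its offset"""
    cs=max(cv2.findContours(mask.astype(np.uint8),cv2.RETR_EXTERNAL,cv2.CHAIN_APPROX_NONE)[0],key=cv2.contourArea)
    q=onplane(cam,cs[:,0],z);c,s,a=rect(q);s=np.array(s)/1000
    if a>45: a-=90;s=s[::-1]
    R2=np.array([[np.cos(np.radians(a)),np.sin(np.radians(a))],[-np.sin(np.radians(a)),np.cos(np.radians(a))]]);l=(q-c)@R2.T
    for ax,sg,lab in [(0,-1,'rear'),(0,1,'front'),(1,-1,'-y'),(1,1,'+y')]:
        k=(abs(l[:,ax]*sg-s[ax]/2)<.005)&(abs(l[:,1-ax])<s[1-ax]*.42)
        vx,vy,x0,y0=cv2.fitLine(q[k].astype(np.float32),cv2.DIST_HUBER,0,.01,.01).ravel()
        yaw=np.degrees(np.arctan2(vy,vx)); yaw=(yaw+45)%90-45
        n=np.array([np.cos(np.radians(6.6)),np.sin(np.radians(6.6))]);p=np.array([x0,y0])-[.7325,.0107]
        print(cam,name,lab,'n',k.sum(),'yaw %.2f'%yaw,'bar xy %.4f %.4f'%(p@n,p@[-n[1],n[0]]))
def measure():
    for cam in ['scene','side']:
        im,P,b=blue(cam);hsv=cv2.cvtColor(im,cv2.COLOR_BGR2HSV)
        sides(cam,b&(P[...,2]>.0985)&(P[...,2]<.112)&(P[...,1]<.03),.103,'weight')
        m=(P[...,0]>.68)&(P[...,0]<.8)&(abs(P[...,1])<.3)&(abs(P[...,2]-.05)<.008)&(hsv[...,1]<70)
        sides(cam,m,.05,'bar')
E
python3 - <<'E'
from h import *
measure()
E
```

```text
scene weight rear n 14 yaw 18.64 bar xy -0.1484 -0.0615
scene weight front n 32 yaw 9.55 bar xy -0.0021 -0.0716
scene weight -y n 43 yaw 9.37 bar xy -0.0720 -0.1228
scene weight +y n 45 yaw 9.24 bar xy -0.0812 -0.0307
scene bar rear n 122 yaw 6.52 bar xy 0.0009 -0.0078
scene bar front n 125 yaw 6.56 bar xy 0.0229 -0.0106
scene bar -y n 10 yaw 2.69 bar xy 0.0103 -0.2093
scene bar +y n 8 yaw 10.67 bar xy 0.0104 0.2095
side weight rear n 22 yaw 6.28 bar xy -0.1478 -0.0854
side weight front n 25 yaw 9.60 bar xy -0.0045 -0.0706
side weight -y n 35 yaw 9.52 bar xy -0.0875 -0.1261
side weight +y n 32 yaw 10.83 bar xy -0.0839 -0.0325
side bar rear n 73 yaw 7.11 bar xy -0.0001 0.0938
side bar front n 98 yaw 6.50 bar xy 0.0207 -0.0058
side bar -y n 7 yaw 21.53 bar xy 0.0102 -0.2133
side bar +y n 6 yaw 1.61 bar xy 0.0100 0.2083
```

Request:
apply_moves:
  rows: [0.005,0,0,0,0,0,0.005,0.004,-0.003,0,0,0,0.005,0.004,-0.003,0,0,0]

```text
t: 9.25
tool_pos: [0.5759, -0.0815, 0.1185]
tool_rot: [-0.18, 3.135, -0.001]
contact_force: [-2.7, 0.8, 1.4]
opening: 0.0429
grip_force: 0.0
```

Request:
apply_moves:
  rows: [-0.002,0,0,0,0,0,-0.004,0,-0.001,0,0,0,-0.005,0,-0.002,0,0,0,-0.005,0,-0.002,0,0,0]

```text
t: 9.65
tool_pos: [0.5769, -0.0805, 0.1179]
tool_rot: [0.181, -3.131, -0.003]
contact_force: [-8.0, 1.8, 1.4]
opening: 0.0427
grip_force: 0.0
```

Request:
apply_moves:
  rows: [-0.001,0,-0.002,0,0,0,-0.002,0,-0.004,0,0,0,-0.002,0,-0.004,0,0,0]

```text
t: 9.95
tool_pos: [0.5796, -0.0809, 0.1214]
tool_rot: [0.18, -3.136, -0.0]
contact_force: [-4.6, 0.6, -0.8]
opening: 0.0426
grip_force: 0.0
```

```bash
python3 - <<'E'
from h import *
o,p,r=pose();print(o['t'],p,o['contact_force'],o['wrist_torque']);measure()
E
```

```text
9.95 [ 0.57959492 -0.0809105   0.12141841] [-4.60557017  0.5756716  -0.83040237] [0.12442763 0.58799155 0.15705401]
scene weight rear n 12 yaw 6.34 bar xy -0.1451 -0.0505
scene weight front n 33 yaw 6.77 bar xy 0.0002 -0.0707
scene weight -y n 43 yaw 6.95 bar xy -0.0528 -0.1206
scene weight +y n 43 yaw 6.14 bar xy -0.0626 -0.0286
scene bar rear n 121 yaw 6.51 bar xy 0.0007 -0.0203
scene bar front n 128 yaw 6.66 bar xy 0.0229 -0.0054
scene bar -y n 11 yaw 2.82 bar xy 0.0103 -0.2096
scene bar +y n 9 yaw 6.75 bar xy 0.0117 0.2093
side weight rear n 21 yaw 4.21 bar xy -0.1454 -0.0696
side weight front n 24 yaw 7.02 bar xy -0.0026 -0.0724
side weight -y n 39 yaw 6.86 bar xy -0.0776 -0.1232
side weight +y n 44 yaw 7.55 bar xy -0.0816 -0.0311
side bar rear n 62 yaw 6.95 bar xy 0.0005 -0.0063
side bar front n 98 yaw 6.50 bar xy 0.0207 -0.0147
side bar -y n 8 yaw 8.40 bar xy 0.0096 -0.2136
side bar +y n 6 yaw 1.61 bar xy 0.0100 0.2083
```

The weight has swung square, to within about 0.4° of the bar, and the bar hasn't moved. Now the firm press.

Request:
apply_moves:
  rows: [-0.001,0,-0.001,0,0,0,-0.002,0,-0.001,0,0,0,-0.002,0,-0.001,0,0,0]

```text
t: 10.35
tool_pos: [0.5799, -0.0809, 0.1217]
tool_rot: [0.179, -3.133, -0.001]
contact_force: [-8.4, 0.5, 0.6]
opening: 0.0426
grip_force: 0.0
```

Request:
apply_moves:
  rows: [-0.001,0,0,0,0,0,-0.001,0,0,0,0,0,-0.001,0,0,0,0,0]

```text
t: 10.65
tool_pos: [0.58, -0.0809, 0.1217]
tool_rot: [0.179, -3.132, -0.001]
contact_force: [-10.9, 0.7, 1.4]
opening: 0.0429
grip_force: 0.0
```

Request:
apply_moves:
  rows: [-0.001,0,0,0,0,0,-0.0013,0,0,0,0,0,-0.0013,0,0,0,0,0,-0.0013,0,0,0,0,0,-0.0013,0,0,0,0,0,-0.0013,0,0,0,0,0]

```text
t: 11.25
tool_pos: [0.58, -0.0808, 0.1216]
tool_rot: [0.179, -3.129, -0.001]
contact_force: [-15.8, -0.4, 4.8]
opening: 0.0429
grip_force: 0.0
```

```bash
python3 - <<'E'
from h import *
o,p,r=pose();print(o['t'],p,o['contact_force'],o['wrist_torque'])
E
```

```text
11.25 [ 0.58002814 -0.08084729  0.12163369] [-15.82419965  -0.44744183   4.79605427] [-0.04855265  1.78176177  0.10090066]
```

Request:
apply_moves:
  rows: [0.002,0,0,0,0,0,0.006,0,0,0,0,0,0.02,0,0,0,0,0,0.05,0,0,0,0,0,0.06,0,-0.05,0,0,0,0.06,0,-0.12,0,0,0,0.06,0,-0.2,0,0,0,0.06,0,-0.25,0,0,0,0.06,0,-0.25,0,0,0,0.06,0,-0.25,0,0,0]

```text
t: 12.25
tool_pos: [0.5471, -0.0851, 0.2739]
tool_rot: [-0.179, 3.132, -0.002]
contact_force: [-0.7, -0.3, 0.2]
opening: 0.0426
grip_force: 0.0
```

```bash
python3 - <<'E'
from h import *
o,p,r=pose();print(o['t'],p,o['contact_force']);measure();blobs('side',.157,.17)
im,d=ctrl.get_image('scene');cv2.imwrite('pics/scene6.png',im)
E
```

```text
12.25 [ 0.54711585 -0.08508222  0.2738892 ] [-0.66343118 -0.297238    0.20362838]
scene weight rear n 29 yaw 8.84 bar xy -0.1456 -0.0748
scene weight front n 31 yaw 7.16 bar xy 0.0005 -0.0773
scene weight -y n 53 yaw 6.49 bar xy -0.0754 -0.1206
scene weight +y n 43 yaw 6.14 bar xy -0.0656 -0.0286
scene bar rear n 122 yaw 6.45 bar xy 0.0008 0.0459
scene bar front n 129 yaw 6.60 bar xy 0.0229 -0.0096
scene bar -y n 10 yaw 2.50 bar xy 0.0085 -0.2090
scene bar +y n 9 yaw 6.75 bar xy 0.0117 0.2093
side weight rear n 24 yaw 6.56 bar xy -0.1480 -0.0795
side weight front n 24 yaw 7.02 bar xy -0.0026 -0.0724
side weight -y n 38 yaw 6.57 bar xy -0.0818 -0.1238
side weight +y n 44 yaw 6.91 bar xy -0.0620 -0.0304
side bar rear n 60 yaw 6.92 bar xy 0.0003 0.0177
side bar front n 97 yaw 6.50 bar xy 0.0207 -0.0199
side bar -y n 7 yaw 8.37 bar xy 0.0106 -0.2128
side bar +y n 6 yaw 1.61 bar xy 0.0100 0.2083
```

View pics/scene6.png

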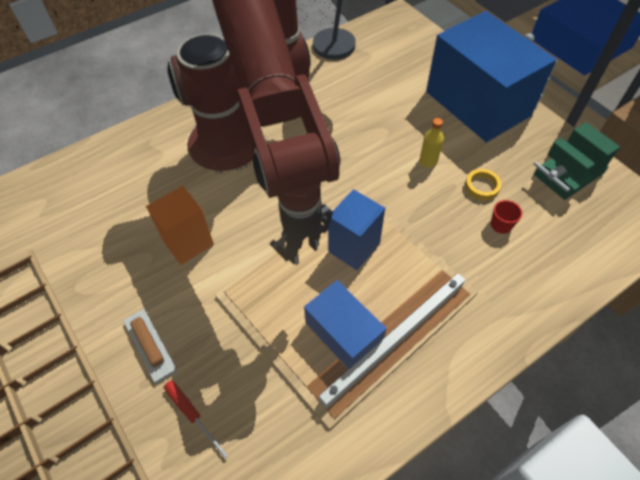

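The weight lies flush and square against the bar at (345,325). The bar is where it was, running (325,395) to (460,285), the plain weight still stands at (356,230), and the arm is clear of everything.

```bash
python3 -c "
from station import ctrl
print(ctrl.finish_job())"
```

```text
the job is handed in; nothing more can be done
None
```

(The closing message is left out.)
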